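# Drawer specimen pressed onto a sprung contact pin

## Task

Pull open the drawer of the small grey cabinet, take out the round specimen mount that lies in it, and press the mount, upright and centred, straight down on the sprung contact pin of the test stand until its underside meets the black seat ring all round, without ramming it. The reading is taken while you hold it, so finish while still gripping the mount and pressing it firmly against the seat; leave the loupe, the glass dish and the vial where they stand.

Things in the scene. Friction and masses are not known exactly. Their poses are not given: they have to be found in the camera images.
- cabinet: FIXED small grey cabinet, 145 (x) x 170 (y) x 72 (z) mm, with one drawer. Origin: centre of its underside, on the worktop. Its front (drawer) face looks along its own -x.
- cabinet_drawer0 (a joint): drawer slide: 0 = shut, grows to about 0.090 m = fully out. The drawer moves along the cabinet's own -x, with light friction (a few N). In the cabinet's frame the drawer's inner floor is at z = 22 mm, its walls reach up to z = 50 mm and its front panel up to z = 60 mm; inside it measures about 99 (x) x 128 (y) mm.
- cabinet_drawer0_handle (a point): grip point in the middle of the drawer's handle, a level round steel bar along the cabinet's y: 11 mm thick, 96 mm long, 40 mm above the worktop, standing 35 mm out from the drawer's front, carried by two thin studs 36 mm either side of its middle.
- mount: the specimen mount: a plain round black puck with a metal sample in its top face, 30 mm diameter, 21 mm tall, about 33 g, standing upright on the drawer's floor near its front. Origin: centre of its underside; z along its axis.
- stand: FIXED contact test stand: a round dark foot (72 mm diameter, 12 mm high), a slim round post (25 mm diameter) on it, and on top of that the black seat ring with the pin in its middle. A small brass terminal sticks out 22 mm from the axis at height 26 mm. Origin: centre of its underside, on the worktop.
- seat: the black seat ring on the post, 26 mm outside and 14 mm inside diameter, 12 mm tall; rigid: this is the hard stop. Origin: centre of its underside, 58 mm above the worktop.
- seat_top (a point): centre of the seat ring's flat top, 70 mm above the worktop; a mount that is home has its underside here.
- loupe: bystander: black stand loupe, 42 mm diameter, 37 mm tall; leave alone.
- petri_dish: bystander: glass dish with cut samples, 68 mm diameter, 16 mm tall; leave alone.
- vial: bystander: glass vial with screw cap, 24 mm diameter, 52 mm tall; leave alone.
- pin (a joint): how far the brass contact pin (10 mm diameter, sliding up and down in the middle of the seat ring) is pushed down: 0 = fully up, its tip 8 mm above the seat's top; 0.008 m = tip flush with the seat's top. A spring pushes it up with 3 N at 0, rising to 7 N at 0.008 m, so it lifts the mount off again as soon as nothing presses it.
- pin_tip (a point): the rounded tip of the contact pin, 78 mm above the worktop when fully up; it sinks with the pin.
There are look-alikes about, which are no part of the job. Leave any blue, orange or pink look-alike of the stand alone.

How it is judged:
By the outcome, as a careful person would: the job done as asked, in the order asked, and still so for the second after the job is handed in, while the arm keeps its last pose, push and grip.
It also fails if it takes over 54 s, if anything falls off the work surface, if the arm or the gripper's body presses on something with over 40 N, if the wrist force passes 120 N, or if a joint passes its speed limit or range.

## Robot

A 7-joint arm with a two-finger parallel gripper is mounted at the origin on the work surface; the furniture and walls round the work are solid. World frame = base frame: x ahead of the robot, y to its left, z up, the work surface at z = 0. Lengths are in mm, angles in rad, forces in N, time in s.
With the tool pointing down it reaches from about 400 to 925 mm from the base axis. Payload 5.6 kg.
Tool frame: the origin (TCP) lies on the front face of the gripper's body, between the roots of the fingers; the fingertips stand 73 mm ahead of it and the grasp point (between the pads) lies arm.pinch_z ahead of it (arm.pinch_z is the distance from the TCP to the grasp point, in mm); z points along the fingers, y is the direction in which the jaws open and shut (so a half turn about z gives the same grasp; the last joint's range is limited). The gripper opens to 85 mm and grips with 20 to 120 N. Pads are 22 mm wide; open, the fingers measure 114 mm over their backs; the gripper's body (76 mm by 85 mm) begins 54 mm behind the grasp point. The pads swing forward as they close: fully open they stand 13 mm farther back than shut.
Start: joints at [1.217, 0.468, -0.012, 1.603, 0.006, 1.071, -0.056], TCP at [198.744, -618.875, 303.89] pointing down, gripper open.
Joint ranges: [-2.53, 2.53], [-0.31, 2.02], [-1.57, 1.55], [0.28, 2.44], [-1.29, 4.43], [0.15, 1.84], [-2.92, 2.92]. Speed limits (rad/s): [2.57, 2.57, 3.14, 3.14, 3.14, 3.14, 3.14].

## Interface

Orientations are given as a rotation vector (axis times angle).
In Python, from plant import arm, imaging gives the robot as it stands. The module is installed in compiled form; this text tells all that it offers.
- The arm moves only by the shell command python3 -m inch 'ROWS' [OPENING] [FORCE]. ROWS is text: rows parted by semicolons, each of 6 numbers parted by spaces: the shift along the tool's x, y, z in mm, then the turn, a rotation vector about the tool's x, y, z in rad. A call has 1 to 12 rows; each row shifts and turns the commanded pose from where the row before left it, along the tool's axes as they then stand; what a row does not reach is not made up. A row lasts 1/10 s, in which the tool goes at most 50 mm and 8.59 degrees, less where a joint would pass 70% of its speed; a pose out of reach is approached as far as the arm can. A call is refused whole if a number of a shift passes 50 or a number of a turn 0.15, either way. A call with a gripper value outside its range is refused whole. OPENING is the opening, from 0 (shut) to 1 (fully open), set as the call begins (- or left out, the last holds). The fingers move at their own pace and stop on an object; FORCE is the grip in N (left out, the last holds). Time passes only in rows, so rows that do not move let the fingers close. It gives the time, the measured TCP pose, the force and the opening at its end, in the units of the state.
- arm.get_state(): the state, without advancing time (a new reading comes with each control period).
- imaging.camera(name): name is "side" or "top" or "wrist"; returns the picture (480x640x3 uint8, blue, green, red); there is no depth.
- imaging.get_calibration(name): a dict with "fx", "fy", "cx", "cy" (pixels), "k1" (the pictures are not rectified: a ray, as slopes to the right and down, at radius r is drawn at 1 + k1 r^2 times it, then the intrinsics apply), "origin" and "rotation" of the camera in the world. Camera axes: x right, y down, z forward; pixel columns grow to the right and rows downward; lengths in mm; the calibration is good to about 2 mm. A picture is of the moment at which its call begins: read the wrist's pose just before it. get_calibration takes no time and is no camera call; for the wrist camera it gives the pose at the moment of the call.
- arm.close_job(): hands the job in, once; it reports no verdict.
The state is a dict: "time_s": time; "joints": joint angles; "dq": joint speeds; "joint_efforts": joint torques, N m; "tcp_pos": TCP position; "tcp_rot": TCP orientation; "force": force on the tool from outside, world axes, zero at the start; "torque": the same for the moment, N m; "width": finger opening in mm.
Only numpy, scipy, OpenCV 4.12 (cv2) and the standard library are available. Lean on these libraries where they do the work, as an engineer would, in place of code of your own. Each camera call takes 0.05 s, during which the arm holds its last target.

## Working session

There is one attempt and no reset: what is moved stays moved. The work goes in short steps, Python scripts to look and compute and a shell command to move; the robot and the scene stay as the last step left them, time stands still between calls to the robot, and variables do not carry over. Pictures are saved under pics/ and viewed, and the job is handed in when it is done.

```bash
mkdir -p pics; cat > h.py <<'E'
import numpy as np, cv2
from plant import arm, imaging
from scipy.spatial.transform import Rotation as R
def snap(n,f):
    c=imaging.get_calibration(n); im=imaging.camera(n); cv2.imwrite(f,im); return im,c
def K(c): return np.array([[c['fx'],0,c['cx']],[0,c['fy'],c['cy']],[0,0,1.]])
def D(c): return np.array([c['k1'],0,0,0,0.])
def ray(c,uv):
    p=cv2.undistortPoints(np.array([[uv]],float),K(c),D(c))[0,0]
    return np.array(c['origin']).ravel(), np.array(c['rotation']).reshape(3,3)@np.array([p[0],p[1],1.])
def atz(c,uv,z):
    o,d=ray(c,uv); return o+d*(z-o[2])/d[2]
def proj(c,P):
    Rm=np.array(c['rotation']).reshape(3,3); q=(np.atleast_2d(P)-np.array(c['origin']).ravel())@Rm
    return cv2.projectPoints(q.reshape(-1,1,3),np.zeros(3),np.zeros(3),K(c),D(c))[0].reshape(-1,2)
def st():
    s=arm.get_state(); return s
E
python3 - <<'E'
from h import *
for n in('side','top','wrist'):
    im,c=snap(n,f'pics/{n}0.png'); print(n,c)
s=st(); print(s, arm.pinch_z)
print(R.from_rotvec(s['tcp_rot']).as_matrix())
E
```

```text
side {'fx': 439.2279740549809, 'fy': 439.2279740549809, 'cx': 319.4437492892644, 'cy': 229.95534442201426, 'k1': -0.10058483369653201, 'origin': array([224.94329353, 749.83661142, 413.46407666]), 'rotation': array([-0.33255439,  2.42607202, -1.65270379])}
top {'fx': 554.5853543980269, 'fy': 554.5853543980269, 'cx': 319.6371040143854, 'cy': 245.3242095593644, 'k1': -0.06645034476743894, 'origin': array([ 318.92579675,  -19.62014653, 1116.56458822]), 'rotation': array([-2.15832335,  2.13288917, -0.18163059])}
wrist {'fx': 338.9597696484408, 'fy': 338.9597696484408, 'cx': 314.15537600920754, 'cy': 246.3697869883596, 'k1': -0.02245672330738673, 'origin': array([ 269.20016398, -596.86247885,  373.46320537]), 'rotation': array([ 2.33835342, -1.70547036, -0.25295291])}
{'time_s': 0.15, 'joints': array([ 1.21698536,  0.46819733, -0.01161667,  1.60338713,  0.00604172,
        1.071396  , -0.05628713]), 'dq': array([ 2.01126168e-05, -2.20350991e-03, -3.62503775e-04, -3.00464364e-03,
        7.35079090e-04, -4.61029277e-04,  7.37792441e-05]), 'joint_efforts': array([ 4.30551327e-04, -5.32792675e+01,  2.15068302e-02, -2.51555711e+01,
        1.14326348e-02,  5.47730786e-03,  7.08657836e-06]), 'tcp_pos': array([ 198.64084507, -618.5707938 ,  303.15287028]), 'tcp_rot': array([-3.10244266e+00, -4.86024070e-01,  5.34900900e-04]), 'force': array([ 0.29917775, -0.84031065,  0.61434685]), 'torque': array([ 0.02316507, -0.0176226 , -0.03498323]), 'width': 85.63713877837101} 53.900000000000006
[[ 9.52091935e-01  3.05811472e-01 -5.39438392e-04]
 [ 3.05811919e-01 -9.52091134e-01  1.24227463e-03]
 [-1.33692677e-04 -1.34772635e-03 -9.99999083e-01]]
```

```bash
sed -i "s/np.array(c\['rotation'\]).reshape(3,3)/R.from_rotvec(np.array(c['rotation'])).as_matrix()/" h.py; cat h.py | head -20 | grep rotvec
```

```text
return np.array(c['origin']).ravel(), R.from_rotvec(np.array(c['rotation'])).as_matrix()@np.array([p[0],p[1],1.])
    Rm=R.from_rotvec(np.array(c['rotation'])).as_matrix(); q=(np.atleast_2d(P)-np.array(c['origin']).ravel())@Rm
```

View pics/top0.png

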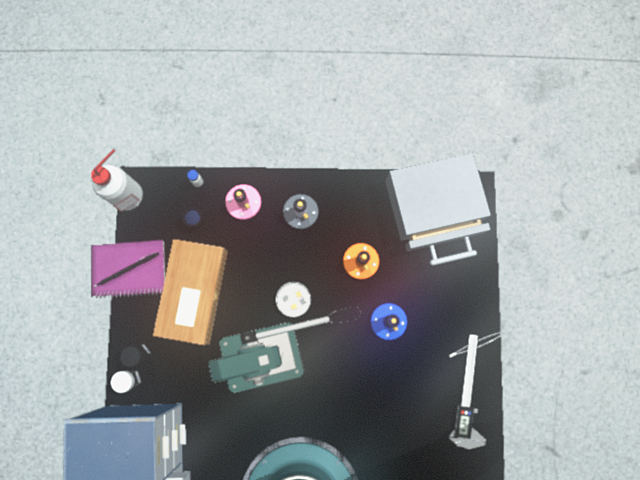

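View pics/side0.png

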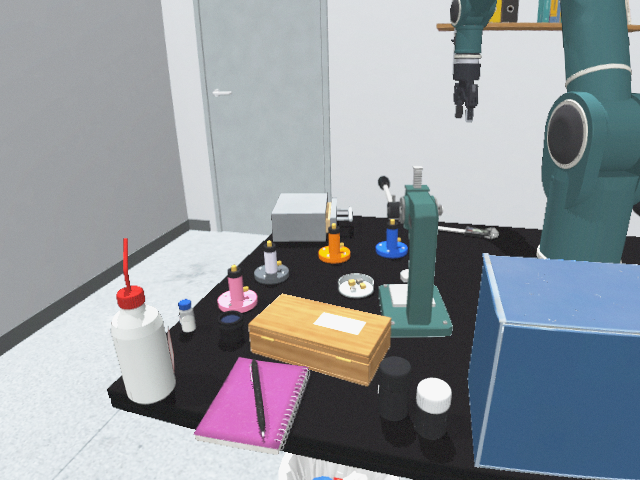

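View pics/wrist0.png

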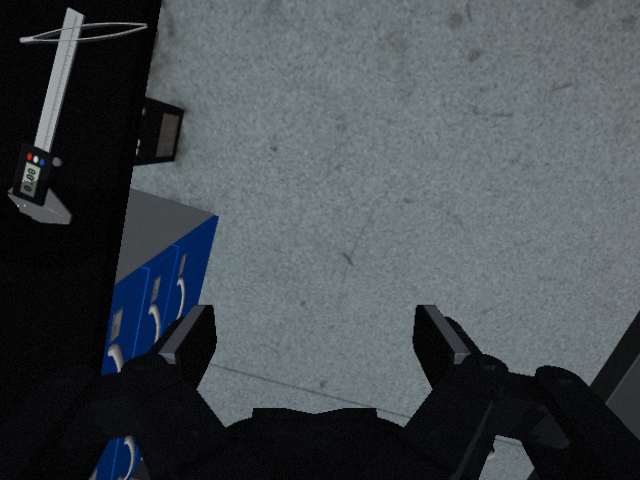

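```bash
python3 - <<'E'
import cv2
im=cv2.imread('pics/top0.png')
a=cv2.resize(im[145:275,375:505],None,fx=4.5,fy=4.5,interpolation=cv2.INTER_CUBIC)
cv2.imwrite('pics/c1.png',a)
a=cv2.resize(im[180:240,265:335],None,fx=8,fy=8,interpolation=cv2.INTER_CUBIC)
cv2.imwrite('pics/c2.png',a)
E
```

```text
(no output)
```

View pics/c1.png

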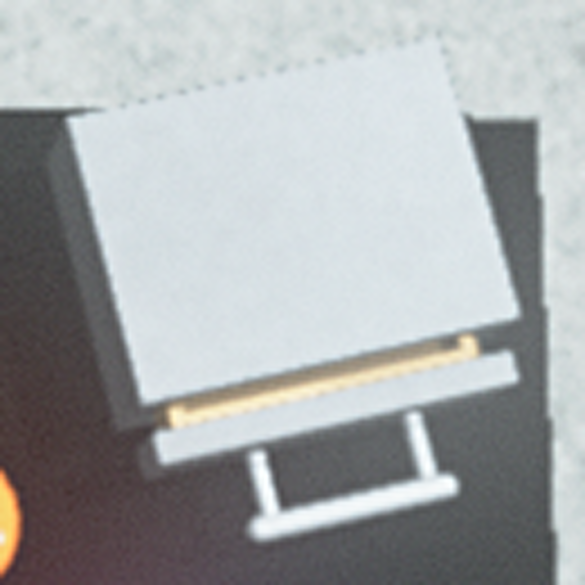

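View pics/c2.png

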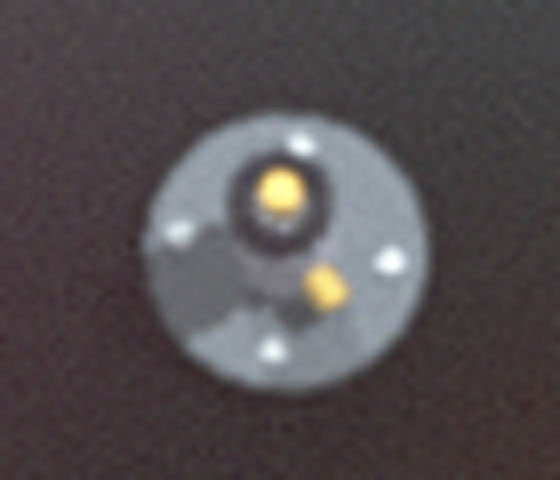

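```bash
python3 - <<'E'
from h import *
c=imaging.get_calibration('top')
f=lambda x,y:(375+(x+.5)/4.5-.5,145+(y+.5)/4.5-.5)
g=lambda x,y:(265+(x+.5)/8-.5,180+(y+.5)/8-.5)
T=[atz(c,f(*p),72)[:2] for p in[(67,117),(440,38),(520,318),(143,403)]]
for p in T: print('top',p)
print('len',[np.linalg.norm(T[i]-T[(i+1)%4]) for i in range(4)])
H=[atz(c,f(*p),42)[:2] for p in[(255,528),(454,484)]]
print('handle',H,np.linalg.norm(H[0]-H[1]),np.mean(H,0))
d=T[3]-T[2];print('yaw y-axis front',np.degrees(np.arctan2(d[1],d[0]))); d=T[3]-T[0]; print('x-',np.degrees(np.arctan2(d[1],d[0])));d=H[0]-H[1];print(np.degrees(np.arctan2(d[1],d[0])))
print('foot',atz(c,g(287,250),12),'l',atz(c,g(145,250),12),'r',atz(c,g(429,250),12))
print('seat',atz(c,g(279,203),70), 'pin', atz(c,g(283,190),78))
print('front panel',[atz(c,f(*p),60) for p in[(157,465),(520,380)]])
for u in [(361,261),(389,321),(243,201)]: print(atz(c,u,12))
E
```

```text
top [ 633.52968647 -166.85792359]
top [ 672.66015105 -332.24998073]
top [ 547.22993946 -362.72661884]
top [ 507.64746748 -198.13956109]
len [np.float64(169.9580119392458), np.float64(129.07967868294224), np.float64(169.27986196759483), np.float64(129.71073163658446)]
handle [array([ 458.34232959, -251.66710687]), array([ 478.83321454, -340.25066815])] 90.92262477260088 [ 468.58777206 -295.95888751]
yaw y-axis front 103.52258241592718
x- -166.04471345691402
103.02441200637051
foot [563.91006525   7.38056517  12.        ] l [563.42796756  43.50682433  12.        ] r [564.40217465 -28.76100632  12.        ]
seat [562.63385575   8.08658139  70.        ] pin [563.97922058   6.96944216  78.        ]
front panel [array([ 482.81406038, -205.86960368,   60.        ]), array([ 522.27070341, -365.58369795,   60.        ])]
[ 462.44938885 -115.98447731   12.        ]
[ 343.23977356 -171.58308271   12.        ]
[582.8747445  124.99221379  12.        ]
```

Top view: grey (target) stand at about px (300,211) → foot centre (564,7) and seat/pin (563,7.5). The cabinet is at the upper right with yaw ≈13.4°, its drawer already slightly ajar. The handle is at about px (454,258) → (468.6,-296). Measured top-face and handle sizes (170 mm, 91–96 mm) agree with those given.

```bash
cat >> h.py <<'E'
def delta(target,yang=None):
    s=st(); Rm=R.from_rotvec(s['tcp_rot']).as_matrix()
    print('t',round(s['time_s'],2),'tcp',s['tcp_pos'].round(1),'F',s['force'].round(1),'w',round(s['width'],1))
    print('delta tool',(Rm.T@(np.array(target)-s['tcp_pos'])).round(1))
    y=np.degrees(np.arctan2(Rm[1,1],Rm[0,1])); print('tilt',np.degrees(Rm[:2,2]).round(2),'yang',y.round(2))
    if yang is not None:
        # rotation about world so tool z = down, y at yang
        a=np.radians(yang); Y=np.array([np.cos(a),np.sin(a),0]);Z=np.array([0,0,-1.]);X=np.cross(Y,Z)
        print('turn tool',R.from_matrix(Rm.T@np.c_[X,Y,Z]).as_rotvec().round(4))
E
python3 -m inch '0 0 0 0 0 -0.15;0 0 0 0 0 -0.15;0 0 0 0 0 -0.15;0 0 0 0 0 -0.15;0 0 0 0 0 -0.15;0 0 0 0 0 -0.15;0 0 0 0 0 -0.15;0 0 0 0 0 -0.15;0 0 0 0 0 -0.15;0 0 0 0 0 -0.145;0 0 0 0 0 0' 0.36
python3 -c "
from h import *
delta([468.6,-296,200],13.4)"
```

```text
time_s: 1.25
tcp_pos: [198.5, -618.8, 303.5]
tcp_rot: [-1.945, -2.466, -0.001]
force: [-0.2, 1.1, 0.9]
width: 30.9
t 1.25 tcp [ 198.5 -618.8  303.5] F [-0.2  1.1  0.9] w 30.9
delta tool [250.9 337.8 103.8]
tilt [0.01 0.05] yang 13.47
turn tool [ 0.0003 -0.0008  0.0012]
```

```bash
python3 -m inch '27 37 0 0 0 0;28 38 0 0 0 0;28 38 5 0 0 0;28 38 10 0 0 0;28 38 15 0 0 0;28 38 15 0 0 0;28 38 15 0 0 0;28 38 15 0 0 0;28 35 15 0 0 0;0 0 14 0 0 0;0 0 0 0 0 0'
python3 - <<'E'
from h import *
delta([468.6,-296,200],13.4)
snap('wrist','pics/w1.png'); snap('top','pics/t1.png')
E
```

```text
time_s: 2.35
tcp_pos: [468.7, -294.5, 198.0]
tcp_rot: [-1.943, -2.464, 0.001]
force: [-1.6, -0.8, 0.3]
width: 30.7
t 2.35 tcp [ 468.7 -294.5  198. ] F [-1.6 -0.8  0.3] w 30.7
delta tool [-1.5 -0.4 -2. ]
tilt [-0.2   0.12] yang 13.48
turn tool [-0.0028 -0.0028  0.0014]
```

View pics/w1.png

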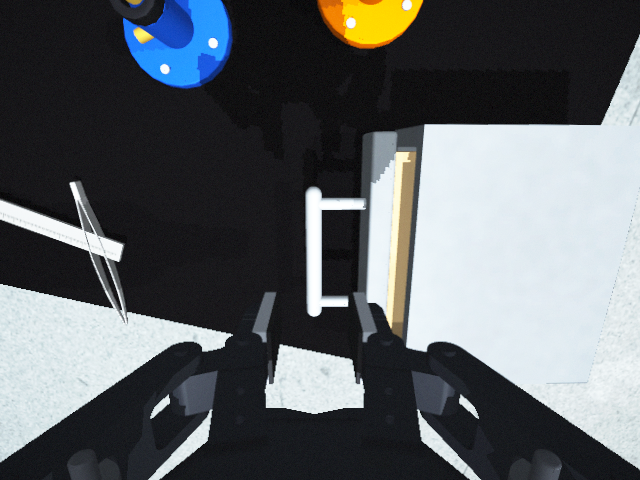

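```bash
python3 - <<'E'
from h import *
c=imaging.get_calibration('wrist')
a=atz(c,(314,193),42);b=atz(c,(314,311),42); print(a,b,np.linalg.norm(a-b),(a+b)/2,np.degrees(np.arctan2(*(a-b)[[1,0]])))
m=(a+b)/2; delta([m[0],m[1],103],13.4)
f1=atz(c,(370,132),60);f2=atz(c,(371,300),60);print(f1,f2,np.degrees(np.arctan2(*(f1-f2)[[1,0]])))
q=[atz(c,p,72) for p in[(424,124),(404,350)]];print(q,np.degrees(np.arctan2(*(q[0]-q[1])[[1,0]])))
E
```

```text
[ 458.78448022 -257.15716723   42.        ] [ 478.94233401 -342.77692799   42.        ] 87.96068725876376 [ 468.86340711 -299.96704761   42.        ] 103.24814626444568
t 2.45 tcp [ 468.3 -297.2  199.8] F [-0.7 -0.5 -0.7] w 30.7
delta tool [-2.8 -0.  96.8]
tilt [-0.06 -0.02] yang 13.28
turn tool [-0.0011  0.0001 -0.0022]
[ 482.12082752 -212.14578164   60.        ] [ 512.70546092 -316.57886529   60.        ] 106.32337917214309
[array([ 508.3356149 , -201.91741291,   72.        ]), array([ 541.33916171, -342.0862256 ,   72.        ])] 103.24929226902829
```

```bash
python3 -m inch '-2 0 20 0 0 0;0 0 20 0 0 0;0 0 20 0 0 0;0 0 10 0 0 0;0 0 5 0 0 0;0 0 0 0 0 0'
python3 - <<'E'
from h import *
delta([468.9,-299,103],13.3)
snap('wrist','pics/w2.png')
E
```

```text
time_s: 3.05
tcp_pos: [469.2, -298.8, 125.0]
tcp_rot: [1.948, 2.465, -0.0]
force: [0.7, 0.7, 0.2]
width: 30.5
t 3.05 tcp [ 469.2 -298.8  125. ] F [0.7 0.7 0.2] w 30.5
delta tool [-0.1 -0.3 22. ]
tilt [-0.01 -0.02] yang 13.36
turn tool [-0.0002  0.0002  0.0011]
```

View pics/w2.png

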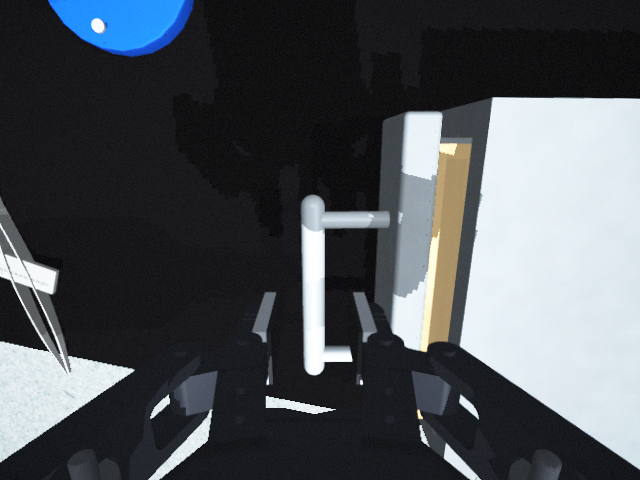

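Bar is at column 314 between the pads (265 and 365), and the knuckle sits beside the drawer panel with clearance. Going down and closing.

```bash
python3 -m inch '0 0 10 0 0 0;0 0 7 0 0 0;0 0 4 0 0 0;0 0 0 0 0 0'
python3 -m inch '0 0 0 0 0 0;0 0 0 0 0 0;0 0 0 0 0 0;0 0 0 0 0 0;0 0 0 0 0 0' 0 40
python3 -m inch '0 -10 0 0 0 0;0 -10 0 0 0 0;0 -10 0 0 0 0;0 -10 0 0 0 0;0 0 0 0 0 0'
```

```text
time_s: 3.5
tcp_pos: [469.1, -297.8, 103.1]
tcp_rot: [-1.945, -2.465, 0.0]
force: [-0.6, -0.5, -0.9]
width: 30.5
time_s: 4.0
tcp_pos: [469.6, -298.0, 104.0]
tcp_rot: [1.945, 2.466, 0.0]
force: [-0.4, 0.4, 0.9]
width: 9.1
time_s: 4.5
tcp_pos: [428.1, -308.2, 104.0]
tcp_rot: [-1.947, -2.463, 0.003]
force: [-0.7, 0.0, 2.3]
width: 9.1
```

```bash
python3 - <<'E'
from h import *
snap('wrist','pics/w3.png')
E
```

```text
(no output)
```

View pics/w3.png

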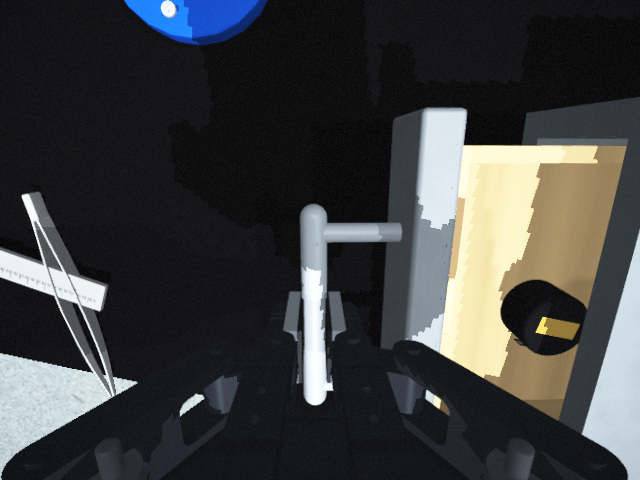

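The drawer follows. The mount is visible at px (545,318), standing upright.

```bash
python3 -m inch '0 -10 0 0 0 0;0 -10 0 0 0 0;0 -8 0 0 0 0;0 -6 0 0 0 0;0 -3 0 0 0 0;0 0 0 0 0 0'
python3 - <<'E'
from h import *
delta([469,-298.5,103],13.3)
im,c=snap('wrist','pics/w4.png')
snap('top','pics/t4.png')
E
```

```text
time_s: 5.15
tcp_pos: [393.8, -316.5, 104.0]
tcp_rot: [-1.947, -2.465, 0.001]
force: [-1.3, -1.9, 2.6]
width: 9.0
t 5.15 tcp [ 393.8 -316.5  104. ] F [-1.3 -1.9  2.6] w 9.0
delta tool [ 0.1 77.3  0.9]
tilt [-0.05 -0.03] yang 13.41
turn tool [-0.0009  0.0003  0.0019]
```

View pics/w4.png

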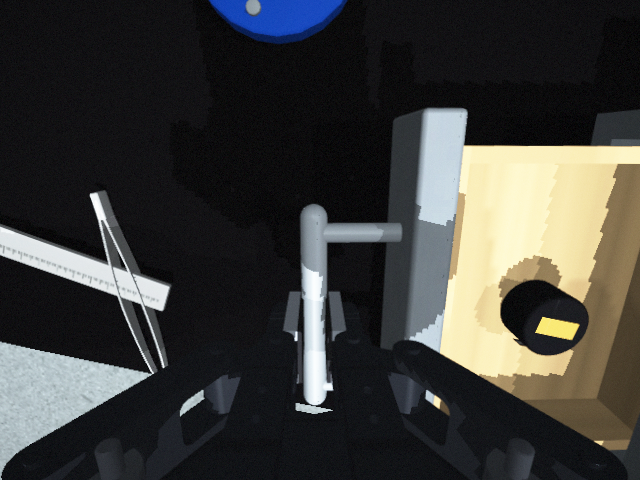

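View pics/t4.png

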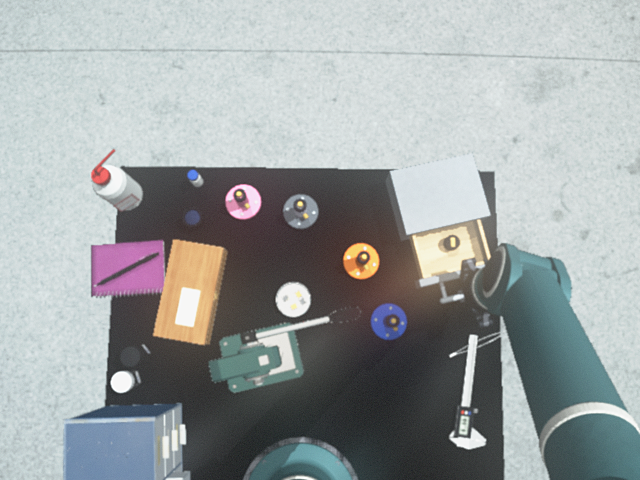

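```bash
python3 - <<'E'
from h import *
c=imaging.get_calibration('wrist')
print(atz(c,(556,327),43), [atz(c,p,43) for p in [(524,327),(588,327)]])
im=cv2.imread('pics/t4.png');cv2.imwrite('pics/t4c.png',cv2.resize(im[200:300,400:500],None,fx=6,fy=6,interpolation=cv2.INTER_CUBIC))
im=cv2.imread('pics/w4.png');cv2.imwrite('pics/w4c.png',cv2.resize(im[260:380,480:620],None,fx=5,fy=5,interpolation=cv2.INTER_CUBIC))
E
```

```text
[ 499.66217799 -295.6811701    43.        ] [array([ 485.55316486, -298.92237456,   43.        ]), array([ 513.92770266, -292.4230683 ,   43.        ])]
```

View pics/t4c.png

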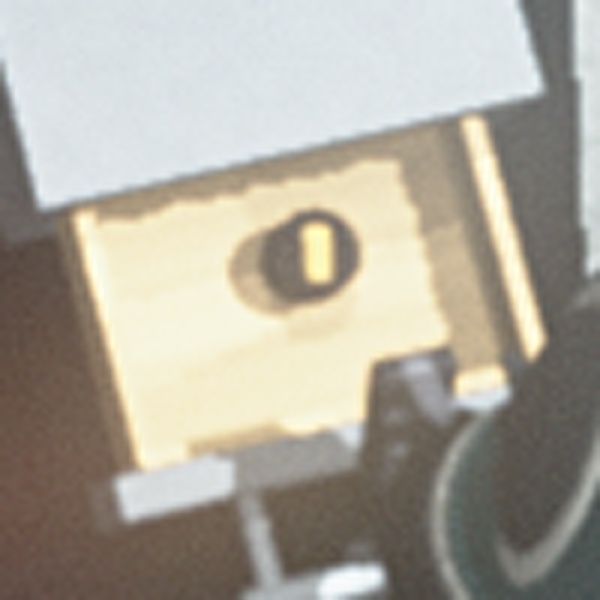

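View pics/w4c.png

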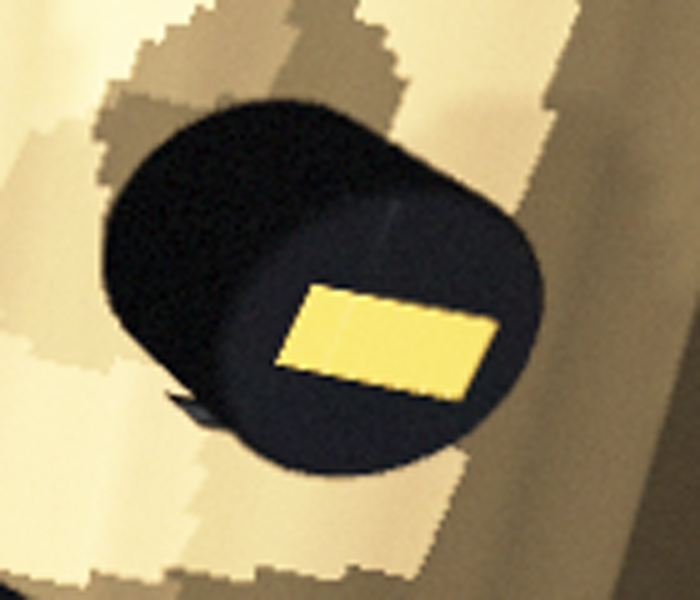

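```bash
python3 - <<'E'
from h import *
c=imaging.get_calibration('top')
print(atz(c,(451.7,242.7),43))
E
python3 -m inch '0 0 0 0 0 0;0 0 0 0 0 0;0 0 0 0 0 0' 0.34
python3 -m inch '0 0 -10 0 0 0;0 0 -20 0 0 0;0 0 -30 0 0 0;0 0 -40 0 0 0;0 0 -20 0 0 0;0 0 0 0 0 0'
python3 - <<'E'
from h import *
delta([499.7,-295.7,200],-76.6)
E
```

```text
[ 497.00029861 -292.92154832   43.        ]
time_s: 5.55
tcp_pos: [394.6, -315.4, 103.6]
tcp_rot: [-1.944, -2.466, -0.001]
force: [0.2, -0.2, -0.5]
width: 29.0
time_s: 6.15
tcp_pos: [396.1, -316.7, 227.5]
tcp_rot: [1.942, 2.461, -0.001]
force: [0.1, -0.8, 0.3]
width: 29.2
t 6.15 tcp [ 396.1 -316.7  227.5] F [ 0.1 -0.8  0.3] w 29.2
delta tool [ -3.5 105.6  27.9]
tilt [ 0.28 -0.26] yang 13.47
turn tool [7.4000e-03 1.5000e-03 1.5719e+00]
```

```bash
python3 -m inch '0 25 0 0 0 0;0 40 0 0 0 0;-3 40 0 0 0 0.15;0 0 0 0 0 0.15;0 0 0 0 0 0.15;0 0 0 0 0 0.15;0 0 0 0 0 0.15;0 0 0 0 0 0.15;0 0 0 0 0 0.15;0 0 0 0 0 0.15;0 0 0 0 0 0.15;0 0 0 0 0 0.15' 0.68
python3 -m inch '0 0 10 0 0 0.07;0 0 18 0 0 0;0 0 0 0 0 0'
python3 - <<'E'
from h import *
delta([499,-295,200],-76.6)
im,c=snap('wrist','pics/w5.png')
E
```

```text
time_s: 7.35
tcp_pos: [496.9, -294.0, 222.9]
tcp_rot: [-3.105, -0.469, 0.003]
force: [-0.8, -0.5, -0.2]
width: 58.0
time_s: 7.65
tcp_pos: [495.8, -293.3, 193.1]
tcp_rot: [-3.116, -0.37, 0.008]
force: [-0.0, 0.4, 0.6]
width: 57.7
t 7.65 tcp [ 495.8 -293.3  193.1] F [-0.   0.4  0.6] w 57.7
delta tool [ 2.7  2.4 -7. ]
tilt [-0.31  0.16] yang -76.46
turn tool [-0.004   0.0046  0.0024]
```

View pics/w5.png

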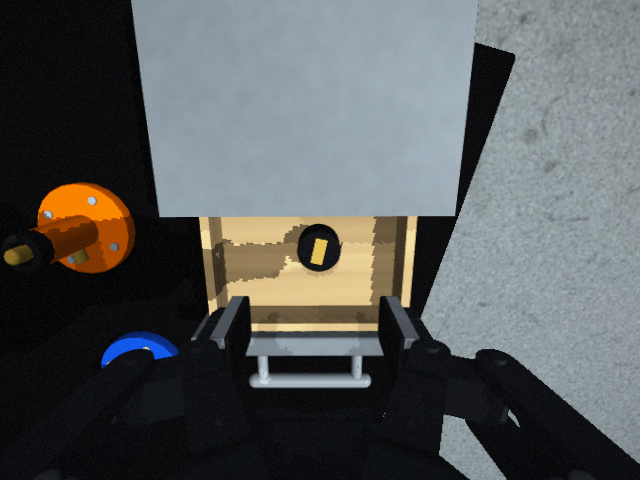

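```bash
python3 - <<'E'
from h import *
im=cv2.imread('pics/w5.png');cv2.imwrite('pics/w5c.png',cv2.resize(im[210:290,270:370],None,fx=7,fy=7,interpolation=cv2.INTER_CUBIC))
c=imaging.get_calibration('wrist'); print(atz(c,(319,251),43))
im,c=snap('wrist','pics/w6.png');print(c['origin'],c['rotation'])
delta([499,-295,200],-76.6); print(atz(c,(319,251),43))
E
```

```text
[ 500.42493964 -296.75524988   43.        ]
[ 568.72266639 -277.34678399  264.52110126] [ 2.27625554 -1.79336959 -0.2698222 ]
t 7.75 tcp [ 497.  -294.   195.3] F [-0.   1.1  0.3] w 57.9
delta tool [ 1.7  1.4 -4.8]
tilt [-0.1   0.06] yang -76.47
turn tool [-0.0013  0.0014  0.0023]
[ 500.42493964 -296.75524988   43.        ]
```

View pics/w5c.png

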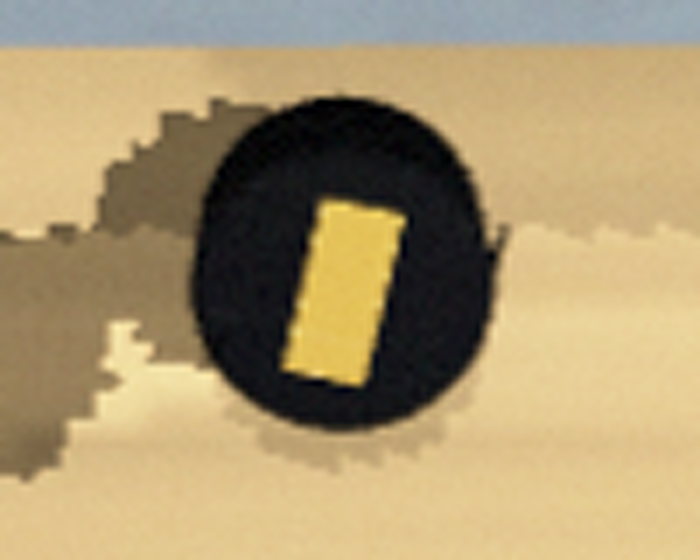

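```bash
python3 -m inch '3 3 15 0 0 0;0 0 20 0 0 0;0 0 10 0 0 0;0 0 0 0 0 0'
python3 - <<'E'
from h import *
delta([500.2,-296.3,97],-76.6)
im,c=snap('wrist','pics/w7.png')
E
```

```text
time_s: 8.15
tcp_pos: [500.2, -296.3, 149.1]
tcp_rot: [-3.118, -0.369, 0.004]
force: [0.6, 0.1, 0.4]
width: 58.0
t 8.15 tcp [ 500.2 -296.3  149.1] F [0.6 0.1 0.4] w 58.0
delta tool [ 0.1  0.1 52.1]
tilt [-0.17  0.09] yang -76.5
turn tool [-0.0022  0.0024  0.0018]
```

View pics/w7.png

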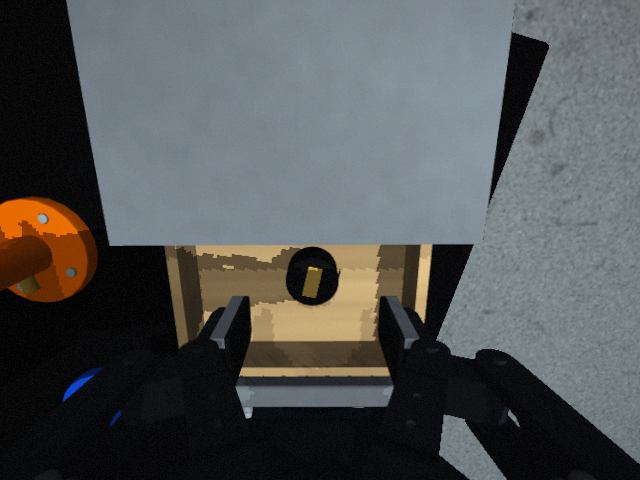

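```bash
python3 - <<'E'
import cv2,numpy as np
im=cv2.imread('pics/w7.png')[235:315,270:370]
im=(255*(im/255.)**.5).astype('uint8')
cv2.imwrite('pics/w7c.png',cv2.resize(im,None,fx=7,fy=7,interpolation=cv2.INTER_CUBIC))
im=cv2.imread('pics/w4.png')[320:360,490:560]
im=(255*(im/255.)**.5).astype('uint8')
cv2.imwrite('pics/w4d.png',cv2.resize(im,None,fx=10,fy=10,interpolation=cv2.INTER_CUBIC))
E
```

```text
(no output)
```

View pics/w7c.png

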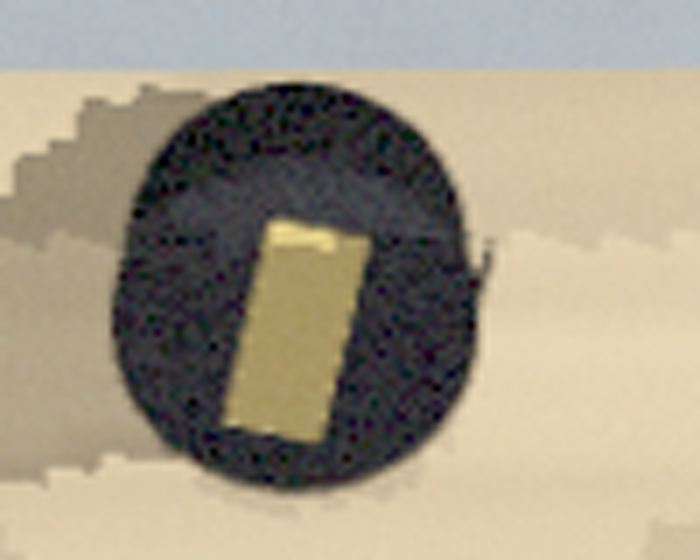

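View pics/w4d.png

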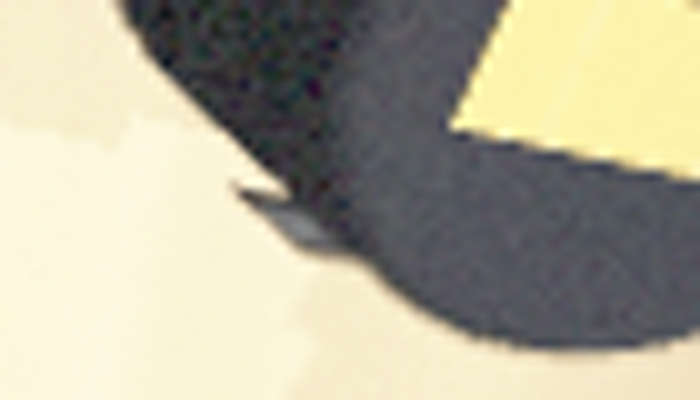

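```bash
python3 - <<'E'
from h import *
c=imaging.get_calibration('wrist')
m=atz(c,(270+(293+.5)/7-.5,235+(310.)/7-.5),43); print('mount',m)
# top circle via extremes: cols 113..477, bottom row 490
for z in (22,30,40,43):
    t=atz(c,(339.3,271.5),z); d=t-[500.6,-296.6,z]; print(z,t,np.linalg.norm(d),np.degrees(np.arctan2(d[1],d[0])))
# w4 pose: build camera extrinsic rel. tcp
s=st();Rt=R.from_rotvec(s['tcp_rot']);Rc=R.from_rotvec(c['rotation']);rel=Rt.inv()*Rc;off=Rt.inv().apply(c['origin']-s['tcp_pos'])
a=np.radians(13.35);Y=np.array([np.cos(a),np.sin(a),0]);Z=np.array([0,0,-1.]);T=R.from_matrix(np.c_[np.cross(Y,Z),Y,Z])
c4=dict(c);c4['rotation']=(T*rel).as_rotvec();c4['origin']=np.array([394.2,-316.3,104])+T.apply(off)
print('mount w4',atz(c4,(556.6,326.6),43))
for z in (22,30,40,43):
    t=atz(c4,(515.5,339.5),z); d=t-[499.8,-295.7,z]; print(z,t,np.linalg.norm(d),np.degrees(np.arctan2(d[1],d[0])))
top,bot=proj(c,[[500.5,-296.5,43],[500.5,-296.5,22]]);print(top,bot)
E
```

```text
mount [ 501.6688682  -295.67112419   43.        ]
22 [ 502.08630424 -313.3412142    22.        ] 16.807062595581215 -84.92651680534453
30 [ 504.94148469 -312.00558967   30.        ] 16.00564532650253 -74.26151064142235
40 [ 508.51046026 -310.336059     40.        ] 15.851015690183427 -60.0627862488349
43 [ 509.58115293 -309.8351998    43.        ] 15.994737313449896 -55.839936456669314
mount w4 [ 500.30469208 -294.21982841   43.        ]
22 [ 501.89666967 -314.02356233   22.        ] 18.44312772517615 -83.47233295667294
30 [ 495.39616989 -310.36069219   30.        ] 15.307828560959123 -106.71940104436064
40 [ 487.27054515 -305.78210452   40.        ] 16.082166219730073 -141.17733182630909
43 [ 484.83285773 -304.40852822   43.        ] 17.316287459621297 -149.80731109746372
[312.37845754 280.97250467] [312.55346589 267.92789664]
```

The dark sliver beside the mount triangulates to the drawer floor level (z≈22), so it is a floor or shadow mark below my fingertips. Descending to grip.

```bash
python3 -m inch '0.5 0 20 0 0 0;0 0 15 0 0 0;0 0 10 0 0 0;0 0 5 0 0 0;0 0 2 0 0 0;0 0 0 0 0 0;0 0 0 0 0 0'
python3 - <<'E'
from h import *
delta([500.8,-296.3,97],-76.6)
im,c=snap('wrist','pics/w8.png')
E
```

```text
time_s: 8.9
tcp_pos: [501.9, -296.7, 99.4]
tcp_rot: [3.119, 0.369, 0.001]
force: [-0.1, -0.1, -0.6]
width: 58.1
t 8.9 tcp [ 501.9 -296.7   99.4] F [-0.1 -0.1 -0.6] w 58.1
delta tool [-0.9 -0.7  2.4]
tilt [ 0.05 -0.03] yang -76.5
turn tool [ 0.0007 -0.0007  0.0018]
```

View pics/w8.png

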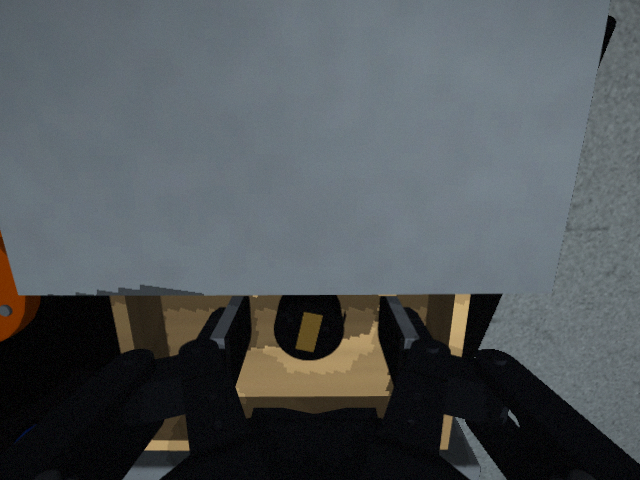

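```bash
python3 -m inch '0 -1.5 1 0 0 0;0 0 0 0 0 0;0 0 0 0 0 0' 0.5 30
python3 -m inch '0 0 0 0 0 0;0 0 0 0 0 0;0 0 0 0 0 0;0 0 0 0 0 0;0 0 0 0 0 0' 0 30
python3 - <<'E'
from h import *
delta([500.8,-296.3,97],-76.6)
im,c=snap('wrist','pics/w9.png')
E
```

```text
time_s: 9.25
tcp_pos: [501.2, -295.0, 98.0]
tcp_rot: [3.12, 0.37, 0.0]
force: [-0.3, -0.4, -0.5]
width: 42.6
time_s: 9.75
tcp_pos: [501.3, -295.1, 98.1]
tcp_rot: [3.12, 0.369, 0.0]
force: [-0.4, 0.1, 4.5]
width: 28.6
t 9.75 tcp [ 501.3 -295.1   98.1] F [-0.4  0.1  4.5] w 28.6
delta tool [-0.8  1.   1.1]
tilt [ 0.02 -0.01] yang -76.49
turn tool [ 0.0003 -0.0003  0.0019]
```

View pics/w9.png

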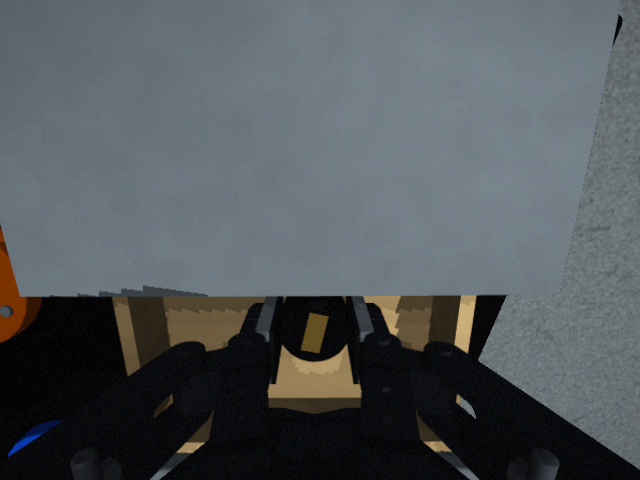

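Mount is gripped (width 28.6); a 4.5 N upward force suggests the fingertips are just touching the drawer floor. Firming the grip and lifting.

```bash
python3 -m inch '0 0 -3 0 0 0;0 0 -5 0 0 0;0 0 -10 0 0 0' 0 70
python3 -m inch '0 0 -20 0 0 0;0 0 -30 0 0 0;0 0 -30 0 0 0;0 0 -30 0 0 0;0 0 0 0 0 0'
python3 - <<'E'
from h import *
delta([563.3,7.3,230],-76.6)
im,c=snap('wrist','pics/w10.png');im,c=snap('side','pics/s10.png')
E
```

```text
time_s: 10.1
tcp_pos: [500.6, -294.8, 115.5]
tcp_rot: [-3.119, -0.369, 0.003]
force: [0.2, 0.2, -0.1]
width: 27.5
time_s: 10.6
tcp_pos: [503.2, -296.2, 230.9]
tcp_rot: [3.115, 0.369, 0.011]
force: [0.5, -0.2, -0.5]
width: 27.4
t 10.6 tcp [ 503.2 -296.2  230.9] F [ 0.5 -0.2 -0.5] w 27.4
delta tool [ 1.293e+02 -2.811e+02  1.000e-01]
tilt [ 0.44 -0.24] yang -76.5
turn tool [ 0.0059 -0.0065  0.0018]
```

View pics/w10.png

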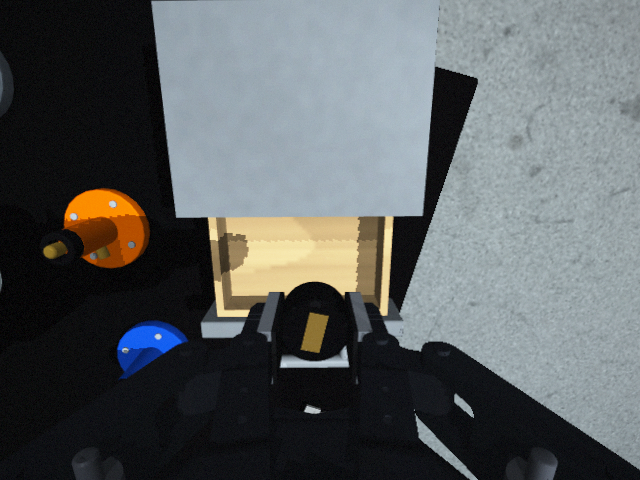

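View pics/s10.png

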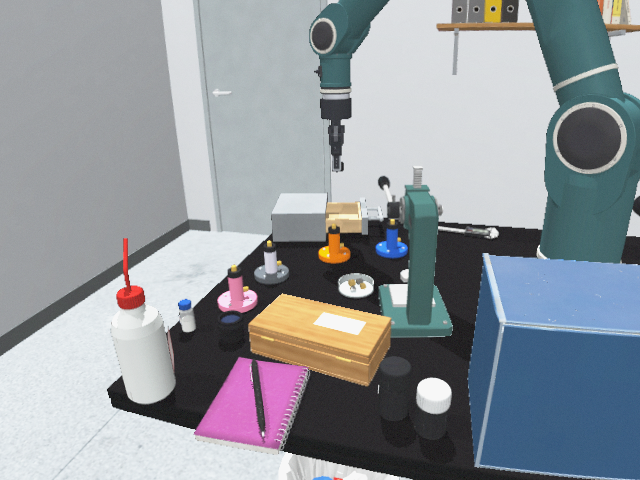

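```bash
python3 -m inch '13 -28 0 0 0 0;18 -40 0 0 0 0;18 -40 0 0 0 0;18 -40 0 0 0 0;18 -40 0 0 0 0;18 -40 0 0 0 0;14 -30 0 0 0 0;9 -20 0 0 0 0;3 -3 0 0 0 0;0 0 0 0 0 0;0 0 0 0 0 0'
python3 - <<'E'
from h import *
delta([563.3,7.3,230],-76.6)
im,c=snap('wrist','pics/w11.png')
print(proj(c,[[563.3,7.3,78],[563.3,7.3,70],[563.3,7.3,12]]))
E
```

```text
time_s: 11.8
tcp_pos: [560.5, 6.4, 225.1]
tcp_rot: [3.119, 0.366, -0.003]
force: [0.3, 1.0, -0.2]
width: 27.4
t 11.8 tcp [560.5   6.4 225.1] F [ 0.3  1.  -0.2] w 27.4
delta tool [ 2.9 -0.2 -4.9]
tilt [-0.09 -0.06] yang -76.61
turn tool [ 0.0006  0.0018 -0.0003]
[[312.23213989 253.49636726]
 [312.27765136 249.9299842 ]
 [312.53639159 229.66805843]]
```

View pics/w11.png

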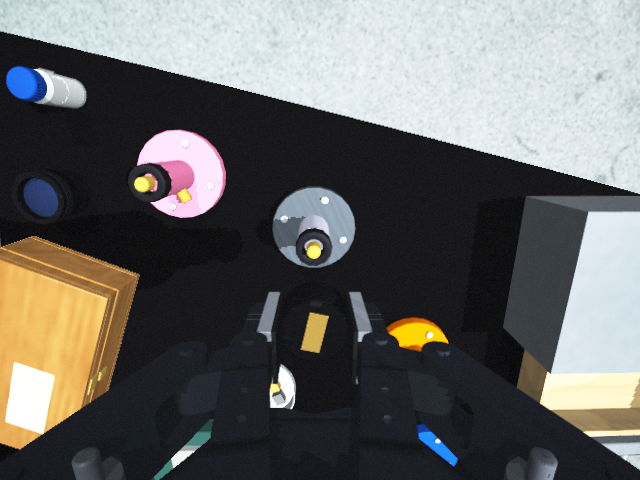

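```bash
python3 - <<'E'
import cv2
g=lambda im:(255*(im/255.)**.5).astype('uint8')
im=cv2.imread('pics/w11.png')
cv2.imwrite('pics/a.png',cv2.resize(g(im[180:275,265:365]),None,fx=6,fy=6,interpolation=cv2.INTER_CUBIC))
cv2.imwrite('pics/b.png',cv2.resize(g(im[270:370,255:375]),None,fx=6,fy=6,interpolation=cv2.INTER_CUBIC))
E
```

```text
(no output)
```

View pics/a.png

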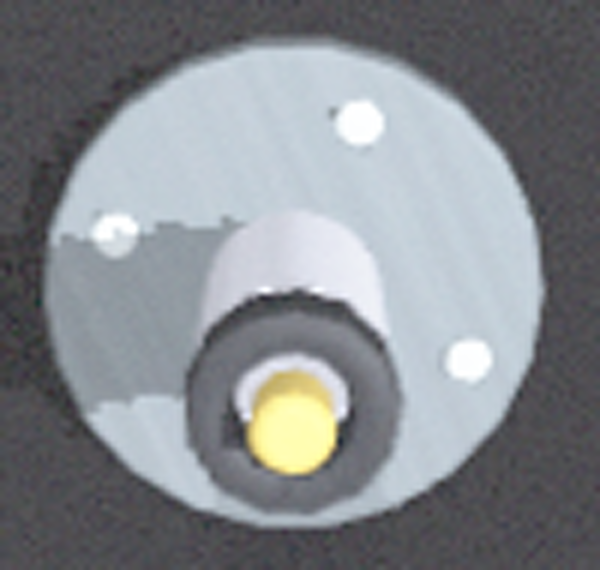

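View pics/b.png

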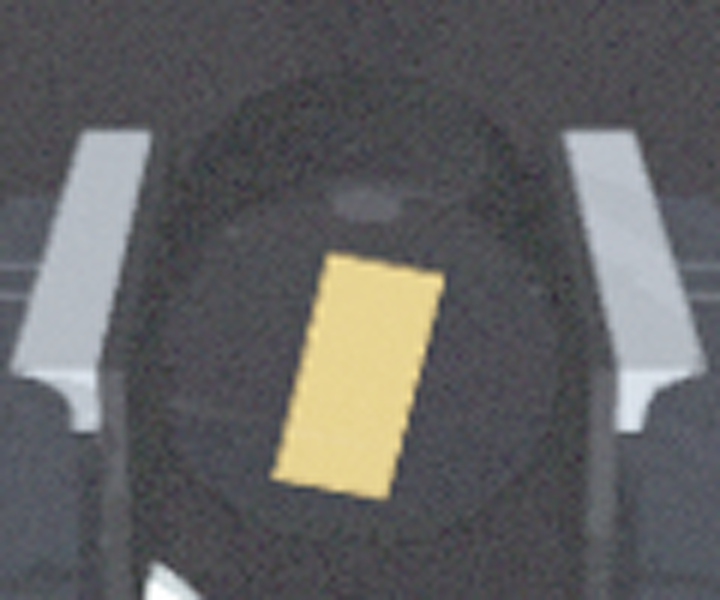

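```bash
python3 - <<'E'
from h import *
from scipy.optimize import least_squares
c=imaging.get_calibration('wrist'); s=st(); Rt=R.from_rotvec(s['tcp_rot'])
print('cam tilt',R.from_rotvec(c['rotation']).as_matrix()[:,2])
rel=Rt.inv().apply(c['origin']-s['tcp_pos']); print('cam in tool',rel)
px=lambda v,o:o+(v+.5)/6-.5
th=np.linspace(0,2*np.pi,361)
def circ(x,y,z,r): return proj(c,np.c_[x+r*np.cos(th),y+r*np.sin(th),0*th+z])
def ext(p): return p[:,0].min(),p[:,0].max(),p[:,1].min(),p[:,1].max()
foot=np.array([px(45,265),px(543,265),px(38,180),px(528,180)])
seat=np.array([px(187,265),px(402,265),px(515,180)])
def res(q,k=0):
    a=np.array(ext(circ(q[0],q[1],12,36)))-foot
    b=np.array(ext(circ(q[0],q[1],70,13)))[[0,1,3]]-seat
    return np.r_[a,b] if k==0 else (a if k==1 else b)
for k in(0,1,2):
    f=least_squares(res,[563,7],args=(k,)); print(k,f.x,f.fun.round(2))
print('pin', atz(c,(px(292,265),px(430,180)),77.5))
# mount
g=(px(359.5,255),px(376,270)); o,d=ray(c,g)
o=Rt.inv().apply(o-s['tcp_pos']); d=Rt.inv().apply(d)
for z in(53,55,57): print('mount in tool',o+d*(z-o[2])/d[2])
mt=(o+d*(55-o[2])/d[2])
# check mount outline: project circle
for dz in(0,21):
  P=s['tcp_pos']+Rt.apply(np.c_[mt[0]+15*np.cos(th),mt[1]+15*np.sin(th),0*th+55+dz]); e=ext(proj(c,P)); print([(e[i]-(255 if i<2 else 270)+.5)*6-.5 for i in range(4)])
E
```

```text
cam tilt [-0.28227284 -0.06836484 -0.95689513]
cam in tool [ 73.87769114   0.85735457 -70.4629365 ]
0 [564.94713498   6.49910228] [-0.3   0.38  0.06 -0.18 -0.77  0.71  0.14]
1 [564.88143169   6.52077893] [-0.34  0.34  0.13 -0.12]
2 [565.03655828   6.49586065] [-0.74  0.74  0.03]
pin [564.91407868   6.75807525  77.5       ]
mount in tool [-0.42491416  1.06716193 53.        ]
mount in tool [-1.62855644  1.07056064 55.        ]
mount in tool [-2.83219872  1.07395935 57.        ]
[np.float64(144.80841144515637), np.float64(574.1582185488822), np.float64(180.58910004324844), np.float64(559.23984402612)]
[np.float64(170.87010991173463), np.float64(547.1752167401896), np.float64(61.63374557394775), np.float64(401.4040524837719)]
```

```bash
cat >> h.py <<'E'
OFF=np.array([73.9,0.9,-70.4])
def tcpcam():
    c=imaging.get_calibration('wrist'); s=st(); Rt=R.from_rotvec(s['tcp_rot']); return c['origin']-Rt.apply(OFF)
E
python3 - <<'E'
from h import *
import glob
s=st();c=imaging.get_calibration('wrist');Rt=R.from_rotvec(s['tcp_rot'])
print('cam in tool',Rt.inv().apply(c['origin']-s['tcp_pos']),tcpcam(),s['tcp_pos'])
g=(255+360/6-.5,270+376.5/6-.5)
for zt in (225,224,226):
  m=atz(c,g,zt-55.1); d=np.array([565,6.5,0])-m; print(m, Rt.inv().apply([d[0],d[1],0]))
E
```

```text
cam in tool [ 73.87769114   0.85735457 -70.4629365 ] [560.57488389   6.27807758 225.38502311] [560.60636528   6.24167685 225.3220848 ]
[558.95315943   4.70864036 169.9       ] [ 6.29710253 -0.34592953 -0.00910069]
[558.36630417   4.56683333 168.9       ] [ 6.90084243 -0.34832228 -0.00995194]
[559.54001468   4.85044738 170.9       ] [ 5.69336263 -0.34353679 -0.00824945]
```

```bash
python3 -m inch '6 -0.3 0 0 0 0;0 0 10 0 0 0;0 0 20 0 0 0;0 0 15 0 0 0;0 0 8 0 0 0;0 0 0 0 0 0;0 0 0 0 0 0'
python3 - <<'E'
from h import *
delta([566.3,7.9,145.5],-76.6); print(tcpcam())
im,c=snap('wrist','pics/w12.png');im2,c2=snap('side','pics/s12.png')
cv2.imwrite('pics/s12c.png',cv2.resize(im2[190:300,220:330],None,fx=5.4,fy=5.4,interpolation=cv2.INTER_CUBIC))
g=lambda im:(255*(im/255.)**.5).astype('uint8')
cv2.imwrite('pics/w12c.png',cv2.resize(g(im[220:370,230:400]),None,fx=4,fy=4,interpolation=cv2.INTER_CUBIC))
E
```

```text
time_s: 12.55
tcp_pos: [567.0, 10.0, 172.9]
tcp_rot: [-3.12, -0.37, -0.0]
force: [0.7, 0.0, 0.2]
width: 27.8
t 12.55 tcp [567.   10.  172.9] F [0.7 0.  0.2] w 27.8
delta tool [-1.1  1.9 27.4]
tilt [0.01 0.  ] yang -76.49
turn tool [ 0.     -0.0001  0.0019]
[566.93110362  10.01354376 172.96084981]
```

View pics/s12c.png

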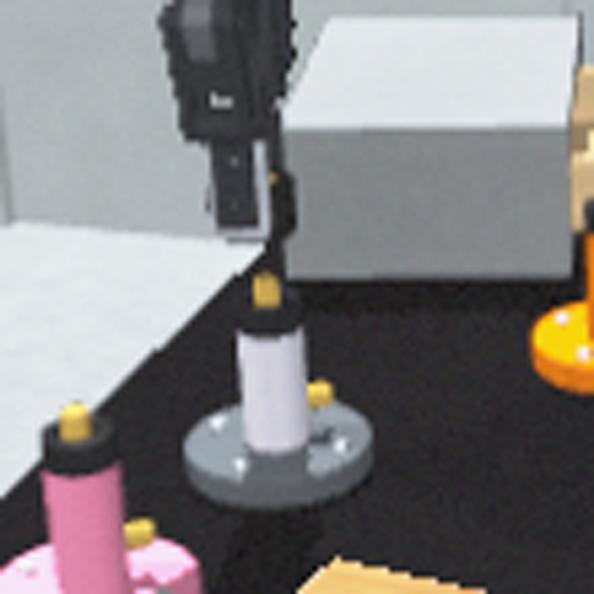

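View pics/w12c.png

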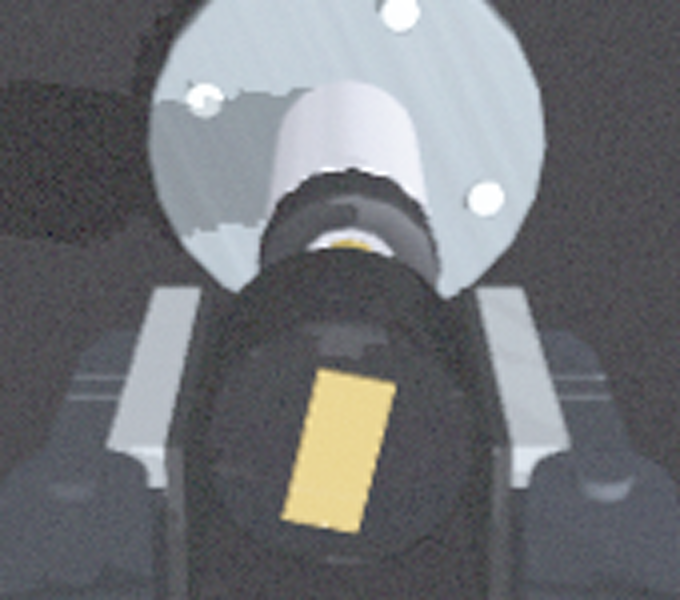

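```bash
cat > m.py <<'E'
from h import *
from scipy.optimize import least_squares
th=np.linspace(0,2*np.pi,361)
def circ(c,x,y,z,r): return proj(c,np.c_[x+r*np.cos(th),y+r*np.sin(th),0*th+z])
def ext(p): return np.array([p[:,0].min(),p[:,0].max(),p[:,1].min(),p[:,1].max()])
E
python3 - <<'E'
from m import *
c=imaging.get_calibration('wrist'); s=st(); Rt=R.from_rotvec(s['tcp_rot'])
p=lambda v,o:o+(v+.5)/4-.5
# foot L/R extremes, ring L/R extremes at seat mid, gold
f=lambda q: np.r_[ext(circ(c,q[0],q[1],12,36))[:2]-[p(148,230),p(546,230)], ext(circ(c,q[0],q[1],70,13))[[0,1]]-[p(260,230),p(440,230)], ext(circ(c,q[0],q[1],58,13))[2]-p(167,220)]
r=least_squares(f,[565,7]);print('stand',r.x,r.fun.round(2))
zt=s['tcp_pos'][2]
m=atz(c,(p(339.5,230),p(451.5,220)),zt-55.1); print('mount',m)
d=r.x-m[:2]; print('shift tool',Rt.inv().apply([d[0],d[1],0]))
# side
c=imaging.get_calibration('side'); q=lambda u,v:(220+(u+.5)/5.4-.5,190+(v+.5)/5.4-.5)
P=s['tcp_pos']; 
S=lambda a:(( np.array(a)-[220,190]+.5)*5.4-.5).round(0)
for xy in [(565,6.5),(563.6,7.3)]:
  print('pred seat ring L R T B',[ (v-o+.5)*5.4 for v,o in zip(ext(circ(c,*xy,70,13)),(220,220,190,190))],'foot',[ (v-o+.5)*5.4 for v,o in zip(ext(circ(c,*xy,12,36)),(220,220,190,190))],'pin',S(proj(c,[[*xy,78]])))
mc=P+Rt.apply([-1.6,0,76]); 
print('mount bottom',[ (v-o+.5)*5.4 for v,o in zip(ext(circ(c,*mc,15)),(220,220,190,190))],'center',S(proj(c,mc)))
# pad near (tool -y side): corners
for x in(-11,11):
  for y in(-15,-25): print(x,y,S(proj(c,P+Rt.apply([x,y,76]))))
E
```

```text
stand [563.72312657   6.4383262 ] [-0.14  0.12 -0.78  0.79  0.04]
mount [565.81281233   8.55546738 118.40635466]
shift tool [-2.52630023  1.5706282  -0.00274361]
pred seat ring L R T B [np.float64(229.47815984716277), np.float64(299.541954036241), np.float64(284.62776127282496), np.float64(312.2110943551576)] foot [np.float64(180.50610996042036), np.float64(369.91085757325834), np.float64(397.3461313014137), np.float64(482.23442339853113)] pin [[263. 278.]]
pred seat ring L R T B [np.float64(232.07631446980122), np.float64(302.2259023111234), np.float64(285.75887436039073), np.float64(313.40915099688266)] foot [np.float64(182.98801364421172), np.float64(372.6192911154215), np.float64(398.5596374007297), np.float64(483.64920773283666)] pin [[265. 279.]]
mount bottom [np.float64(212.91964983632013), np.float64(294.9531153919113), np.float64(217.4536846919011), np.float64(247.6398951347204)] center [[253. 232.]]
-11 -15 [[272. 247.]]
-11 -25 [[268. 258.]]
11 -15 [[212. 247.]]
11 -25 [[207. 258.]]
```

```bash
python3 -m inch '-2 1.6 4 0 0 0;0 0 5 0 0 0;0 0 4 0 0 0;0 0 0 0 0 0;0 0 0 0 0 0;0 0 0 0 0 0'
python3 - <<'E'
from h import *
delta([565,8.4,145.5],-76.6); print(tcpcam())
im,c=snap('wrist','pics/w13.png');im2,c2=snap('side','pics/s13.png')
cv2.imwrite('pics/s13c.png',cv2.resize(im2[220:290,235:305],None,fx=8,fy=8,interpolation=cv2.INTER_CUBIC))
g=lambda im:(255*(im/255.)**.5).astype('uint8')
cv2.imwrite('pics/w13c.png',cv2.resize(g(im[220:370,230:400]),None,fx=4,fy=4,interpolation=cv2.INTER_CUBIC))
E
```

```text
time_s: 13.25
tcp_pos: [565.3, 8.0, 159.9]
tcp_rot: [3.12, 0.369, 0.0]
force: [0.1, -0.3, -0.5]
width: 27.3
t 13.25 tcp [565.3   8.  159.9] F [ 0.1 -0.3 -0.5] w 27.3
delta tool [-0.2 -0.5 14.4]
tilt [ 0.01 -0.  ] yang -76.49
turn tool [ 0.     -0.0001  0.0019]
[565.26398067   8.045002   159.98132391]
```

View pics/s13c.png

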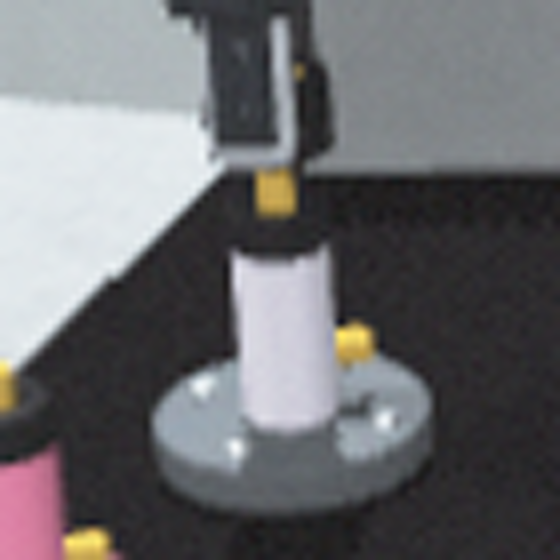

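View pics/w13c.png

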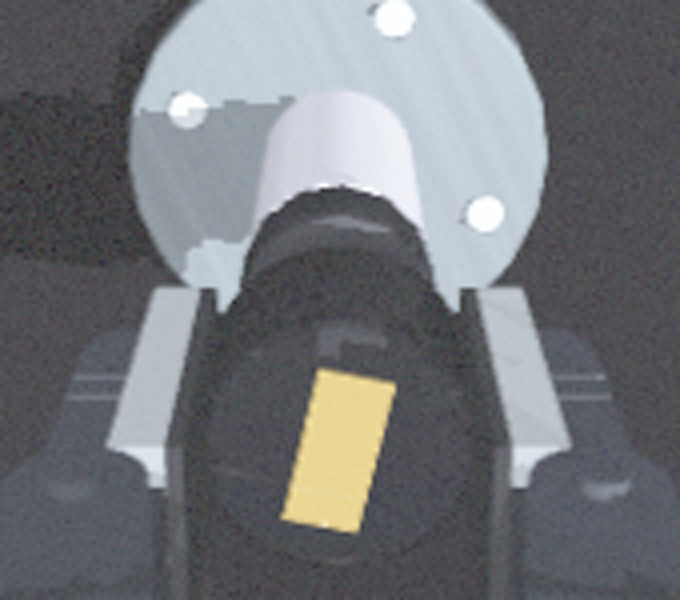

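```bash
python3 - <<'E'
from m import *
c=imaging.get_calibration('wrist'); s=st(); Rt=R.from_rotvec(s['tcp_rot'])
p=lambda v,o:o+(v+.5)/4-.5
f=lambda q: np.r_[ext(circ(c,q[0],q[1],12,36))[:2]-[p(129,230),p(548,230)], ext(circ(c,q[0],q[1],70,13))[[0,1]]-[p(243,230),p(435,230)], ext(circ(c,q[0],q[1],60,13))[2]-p(186,220)]
r=least_squares(f,[565,7]);print('stand',r.x,r.fun.round(2))
# foot screws: 4 symmetric? only use above
zt=s['tcp_pos'][2]
for dz in(-1,0,1):
  m=atz(c,(p(339.5,230),p(451.5,220)),zt-55.1+dz)
  d=r.x-m[:2]; print('mount',m,'shift tool',Rt.inv().apply([d[0],d[1],0]))
c=imaging.get_calibration('side')
L=lambda e:[round((v-o+.5)*8,0) for v,o in zip(e,(235,235,220,220))]
for xy in [(563.6,7.0)]:
  print('ring',L(ext(circ(c,*xy,70,13))),'foot',L(ext(circ(c,*xy,12,36))),'pin',L(ext(circ(c,*xy,77,5))))
for z in(74,76):
  mc=s['tcp_pos']+Rt.apply([-1.6,0,z]); print(mc,'mount bottom',L(ext(circ(c,*mc,15))))
E
```

```text
stand [563.9539827    6.54635259] [-0.48  0.47 -1.1   1.11  0.09]
mount [563.25061441   6.37896552 103.91928277] shift tool [7.23009656e-01 1.54121924e-03 2.03428419e-04]
mount [563.83591139   6.52146389 104.91928277] shift tool [1.20618644e-01 3.37974798e-03 3.41260766e-05]
mount [564.42120837   6.66396226 105.91928277] shift tool [-4.81772368e-01  5.21827672e-03 -1.35176266e-04]
ring [np.float64(224.0), np.float64(328.0), np.float64(183.0), np.float64(224.0)] foot [np.float64(152.0), np.float64(432.0), np.float64(350.0), np.float64(476.0)] pin [np.float64(254.0), np.float64(294.0), np.float64(170.0), np.float64(185.0)]
[563.76116129   7.61806713  86.01883586] mount bottom [np.float64(210.0), np.float64(331.0), np.float64(122.0), np.float64(168.0)]
[563.76173639   7.61808118  84.01883594] mount bottom [np.float64(210.0), np.float64(331.0), np.float64(130.0), np.float64(176.0)]
```

```bash
python3 -m inch '0 0 2 0 0 0;0 0 2 0 0 0;0 0 1 0 0 0;0 0 1 0 0 0;0 0 1 0 0 0;0 0 1 0 0 0;0 0 0 0 0 0;0 0 0 0 0 0'
python3 -m inch '0 0 1 0 0 0;0 0 1 0 0 0;0 0 1 0 0 0;0 0 0 0 0 0;0 0 0 0 0 0'
```

```text
time_s: 14.15
tcp_pos: [565.1, 8.0, 152.0]
tcp_rot: [3.12, 0.369, -0.0]
force: [-1.7, -0.3, 3.5]
width: 27.4
time_s: 14.65
tcp_pos: [565.2, 8.0, 148.9]
tcp_rot: [3.12, 0.37, -0.0]
force: [-2.3, 0.5, 4.5]
width: 27.3
```

```bash
python3 -m inch '0 0 1 0 0 0;0 0 0.5 0 0 0;0 0 0.5 0 0 0;0 0 0 0 0 0;0 0 0 0 0 0'
python3 -m inch '0 0 0.5 0 0 0;0 0 0.5 0 0 0;0 0 0 0 0 0;0 0 0 0 0 0'
```

```text
time_s: 15.15
tcp_pos: [565.2, 8.0, 147.0]
tcp_rot: [3.12, 0.37, -0.0]
force: [-2.9, 0.3, 7.1]
width: 27.7
time_s: 15.55
tcp_pos: [565.2, 7.9, 146.4]
tcp_rot: [3.12, 0.369, -0.0]
force: [-3.5, -0.4, 7.8]
width: 27.5
```

```bash
python3 -m inch '0 0 0.5 0 0 0;0 0 0.5 0 0 0;0 0 0 0 0 0;0 0 0 0 0 0'
```

```text
time_s: 15.95
tcp_pos: [565.2, 8.0, 146.3]
tcp_rot: [3.119, 0.369, -0.0]
force: [-6.4, -0.2, 16.0]
width: 27.5
```

```bash
python3 - <<'E'
from h import *
delta([565,8,146],-76.6); s=st(); print(tcpcam(),s['torque'])
im,c=snap('wrist','pics/w14.png');im2,c2=snap('side','pics/s14.png')
cv2.imwrite('pics/s14c.png',cv2.resize(im2[220:290,235:305],None,fx=8,fy=8,interpolation=cv2.INTER_CUBIC))
g=lambda im:(255*(im/255.)**.5).astype('uint8')
cv2.imwrite('pics/w14c.png',cv2.resize(g(im[220:370,230:400]),None,fx=4,fy=4,interpolation=cv2.INTER_CUBIC))
E
```

```text
t 15.95 tcp [565.2   8.  146.3] F [-6.4 -0.2 16. ] w 27.5
delta tool [-0.2 -0.1  0.3]
tilt [ 0.   -0.02] yang -76.5
turn tool [0.0004 0.0001 0.0018]
[565.1715857    7.99708485 146.31668038] [-0.08029827  1.35988538 -0.03668985]
```

View pics/s14c.png

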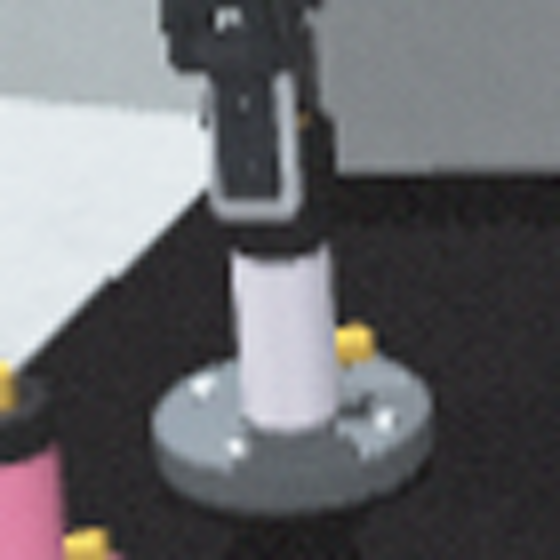

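View pics/w14c.png

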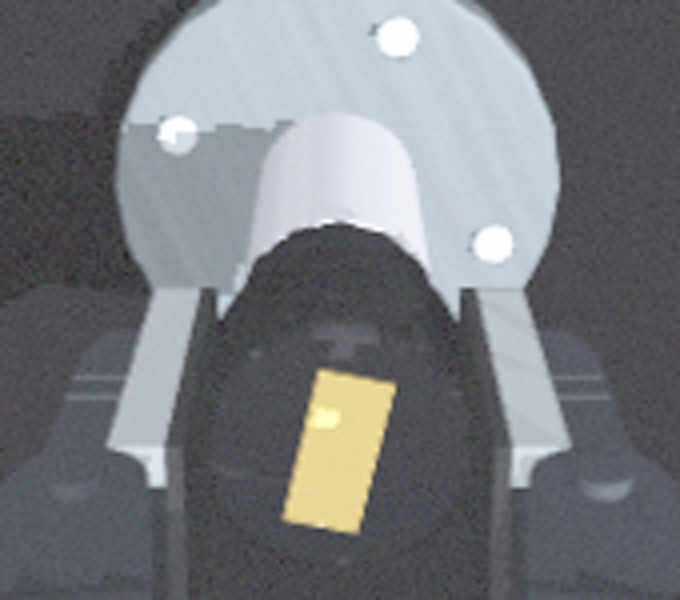

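```bash
python3 -m inch '-0.3 0 0.3 0 0 0;0 0 0 0 0 0;0 0 0 0 0 0;0 0 0 0 0 0'
```

```text
time_s: 16.45
tcp_pos: [565.1, 8.0, 146.3]
tcp_rot: [3.119, 0.369, 0.001]
force: [-6.1, -0.9, 17.6]
width: 27.4
```

```bash
python3 -m inch '-0.4 0 0.5 0 0 0;0 0 0 0 0 0;0 0 0 0 0 0;0 0 0 0 0 0'; python3 -c "
from h import *
delta([565,8,146],-76.6); s=st(); print(s['torque'],s['joint_efforts'].round(2))"
```

```text
time_s: 16.85
tcp_pos: [565.1, 7.9, 146.2]
tcp_rot: [3.119, 0.369, 0.002]
force: [-6.5, -0.1, 19.9]
width: 27.4
t 16.85 tcp [565.1   7.9 146.2] F [-6.5 -0.1 19.9] w 27.4
delta tool [-0.1 -0.1  0.2]
tilt [ 0.09 -0.01] yang -76.49
turn tool [ 0.0006 -0.0014  0.0019]
[-0.03602443  1.4528898   0.05942915] [ -0.12 -40.26  -1.4  -16.48   0.2   -2.     0.  ]
```

```bash
python3 -m inch '-0.2 0 0.5 0 0 0;0 0 0.4 0 0 0;0 0 0 0 0 0;0 0 0 0 0 0;0 0 0 0 0 0;0 0 0 0 0 0;0 0 0 0 0 0'; python3 - <<'E'
from h import *
delta([565,8,146],-76.6)
im,c=snap('wrist','pics/w15.png');im2,c2=snap('side','pics/s15.png');im3,c3=snap('top','pics/t15.png')
delta([565,8,146],-76.6)
a=cv2.resize(im2[220:290,235:305],None,fx=5.6,fy=5.6,interpolation=cv2.INTER_CUBIC)
g=lambda im:(255*(im/255.)**.5).astype('uint8')
b=cv2.resize(g(im[220:370,240:390]),(392,392),interpolation=cv2.INTER_CUBIC)
cv2.imwrite('pics/f15.png',np.hstack([a,b]))
E
```

```text
time_s: 17.55
tcp_pos: [565.1, 8.0, 146.2]
tcp_rot: [3.119, 0.369, 0.003]
force: [-8.4, -0.7, 26.3]
width: 27.4
t 17.55 tcp [565.1   8.  146.2] F [-8.4 -0.7 26.3] w 27.4
delta tool [-0.1 -0.   0.2]
tilt [ 0.11 -0.02] yang -76.49
turn tool [ 0.0008 -0.0019  0.0019]
t 17.7 tcp [565.1   8.  146.2] F [-8.3 -1.4 27. ] w 27.7
delta tool [-0.1 -0.1  0.2]
tilt [ 0.12 -0.02] yang -76.49
turn tool [ 0.0008 -0.0019  0.0019]
```

View pics/f15.png

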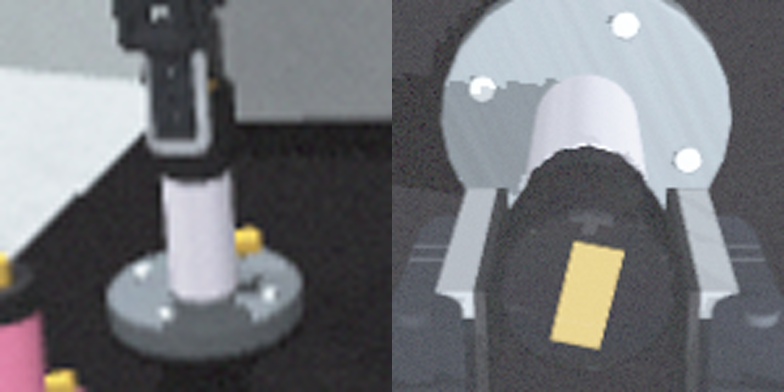

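View pics/t15.png

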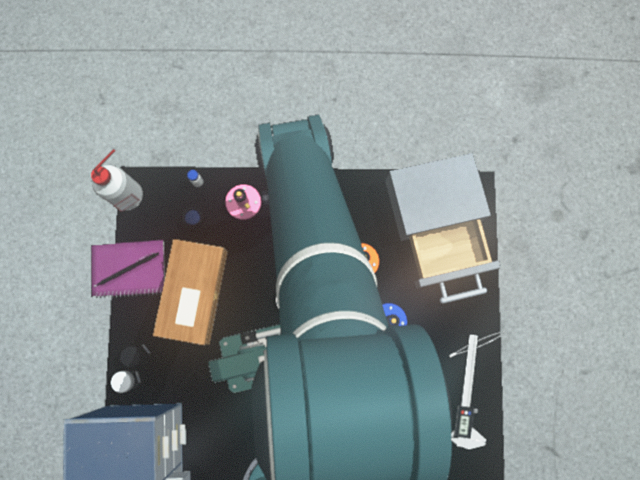

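The side and wrist views show the mount flush on the seat ring, upright and centred, with no pin visible. The drawer is open and the bystanders have not moved. Force is steady at about 26 N, so I am handing in.

```bash
python3 -c "
from plant import arm
print(arm.close_job())"
```

```text
the job is handed in; nothing more can be done
None
```

I pulled the drawer about 77 mm further open by its handle and lifted the mount out. I then pressed it slowly onto the grey stand's contact pin and handed the job in at about 17.7 s, still gripping (70 N set).

**Seating:** The push force rose from about 3.5 N to 7.8 N as the pin sank. The tool then stopped at TCP z ≈ 146.2 mm, where I had expected the seat (about 146 mm). It was pressing steadily at about 26–27 N at hand-in.

**Centring and tilt:** The wrist and side cameras put the mount within about 0.5 mm of the stand's centre. The tool was tilted about 0.1°. In the last pictures the mount sat flush on the ring with no pin showing.

**Bystanders:** In the last top view the vial and the loupe had not moved. The arm hid the glass dish in that view, but the tool never went near it.

**Checks that disagreed or stayed open:**
- **Sideways force:** about 8 N (along −x) remained while pressing, and small shifts against it did not remove it. The mount and tool did not visibly move.
- **Camera measurements:** the top and wrist cameras placed the mount 3–5 mm apart, and the wrist camera's first stand position was about 1 mm off. I went by close-range wrist measurements, checked with the side camera.
- **Gripper width:** it read about 27.5 mm on the 30 mm mount. It had also read low on the drawer handle, 9 mm for 11 mm.

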